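# File a drilled parts leaf in a lever arch file

### The arm

A 6-joint arm with a two-finger parallel gripper is mounted at the origin on a cart in front of the work surface, level with it; the furniture and walls round the work are solid. World frame = base frame: x ahead of the robot, y to its left, z up, the work surface at z = 0. Lengths are in m, angles in rad, forces in N, time in s.
With the tool pointing down it reaches from about 0.275 to 0.875 m from the base axis. Payload 12.5 kg.
Tool frame: the origin (TCP) lies at the very end of the fingers, on their centre line; the grasp point (between the pads) lies 19 mm behind it; z points along the fingers, y is the line along which they close (so a half turn about z gives the same grasp; the last joint's range is limited). The gripper opens to 85 mm and grips with 20 to 120 N. Pads are 22 mm wide; open, the fingers measure 114 mm over their backs; the gripper's body (76 mm by 85 mm) begins 54 mm behind the grasp point. The pads swing forward as they close: fully open they stand 13 mm farther back than shut.
Start: joints at [-1.212, 0.351, 1.652, -0, 1.139, -0.085], TCP at [0.236, -0.497, 0.231] pointing down, gripper open.
Joint ranges: [-2.75, 2.75], [-0.79, 2.1], [0.01, 2.65], [-1.57, 4.71], [0.07, 3.14], [-2.87, 2.87]. Speed limits (rad/s): [2.22, 2.22, 2.79, 3.14, 3.14, 3.14].

### API

Orientations are given as a 3x3 rotation matrix whose columns are the frame's x, y, z axes.
In Python, from bench import manip gives the robot as it stands. Calls block until the motion is done:
- manip.move_ptp(position, orientation): joint-space move of the TCP to a pose.
- manip.move_l(position, attitude=None, max_speed=0.15): straight line of the TCP; attitude=None keeps the orientation; max_speed is the mean speed in m/s.
- manip.move_j(angles): joint-space move.
- manip.set_gripper(opening, effort=None): opening from 0.0 (shut) to 1.0 (fully open); effort is the grip in N (None keeps the last); returns when the fingers have stopped.
- manip.dwell(seconds).
- manip.inverse_kinematics(position, orientation): joint angles nearest the present ones, or None.
- manip.grab_frame(name): name is "scene" or "top" or "wrist"; returns (picture, depth): 384x512x3 uint8, red, green, blue; 384x512 float32, m along the optical axis (not along the pixel's ray), 0 where there is no reading.
- manip.get_calibration(name): a dict with "camera_matrix" (3x3 intrinsics, pixels), "k1" (the pictures are not rectified: a ray, as slopes to the right and down, at radius r is drawn at 1 + k1 r^2 times it, then the intrinsics apply), "R" (3x3) and "t" (3): a world point X has camera coordinates R X + t. Camera axes: x right, y down, z forward; pixel columns grow to the right and rows downward; lengths in m; the calibration is good to about 2 mm. A picture is of the moment at which its call begins: read the wrist's pose just before it. get_calibration takes no time and is no camera call; for the wrist camera it gives the pose at the moment of the call.
A pose or a line that the arm cannot do raises manip.Unreachable and nothing moves.
- manip.sign_off(): hands the job in; it is judged then, once.
Trained networks look in the newest picture that a camera, given by its name, has taken for a name from the list of things; names that differ only in an ending like _2 or _b are one class to them, and where a whole thing is asked for, a point or a joint stands for the part that bears it (a point fixed in the world has none). Each returns a list of dicts, best first, with "confidence" (0 to 1); they miss things now and then, are a little off and sometimes report something else, mostly with a low value. They report only what shows in the picture. A call takes as long as a camera call. They do not tell look-alikes from the thing itself.
- manip.look_for(camera, name): "at" ([x, y, z] in m, in world coordinates, good to about 4 mm: the middle of the surface that is visible of it).
Readings, each from a call of its own:
- manip.current_time(): time.
- manip.current_qpos(): joint angles.
- manip.current_joint_vel(): joint speeds.
- manip.current_joint_torque(): joint torques, N m.
- manip.current_ee_pos(): TCP position.
- manip.current_tcp_rot(): TCP orientation.
- manip.current_force(): force on the tool from outside, world axes, zero at the start.
- manip.current_ft_torque(): the same for the moment, N m.
- manip.current_grip_width(): opening from 0.0 (shut) to 1.0 (fully open).
- manip.current_grip_force(): force on a finger pad.
Only numpy, scipy, OpenCV 4.12 (cv2) and the standard library are available. Lean on these libraries where they do the work, as an engineer would, in place of code of your own. Each camera call takes 0.05 s, during which the arm holds its last target. There are 200 camera calls.

### The job

Lift the lever of the lever arch file so that its rings spring open, and slip the drilled leaf over the two posts until it lies flat on the cards already filed. Then push the lever down by the thumb pad on its top until the rings are closed and it is fully home, and hold it there for half a second with a push of more than 10 N on the pad, but never more than 25 N. Leave the eraser, the loupe and the round tin where they are.

Things in the scene. Friction and masses are not known exactly. Their poses are not given: they have to be found in the camera images.
- file: Lever arch mechanism on a fixed black back board, 5 mm thick, spanning x -87..63, y -154..68 mm. Origin: underside of the board, midway between the posts; z up, y along the row of posts, rings hinged on the +x side. Two fixed upright steel posts, 7 mm thick with tapered tops, at x 0, y -40 and y +40; tops 52 mm above the bench.
- stack_top (a point): Top of the pale cards already filed round the posts, midway between the posts, 17 mm above the bench. The stack spans x -68..12, y -51..51 mm in the file's frame; 35 mm of each post stand clear above it.
- lever_pivot (a point): Hinge point of the lever, at x 26, y -66, z 30 mm in the file's frame; the axis runs along the file's x. Closed, the lever lies level from here along the file's -y, its centre line 30 mm above the bench, with nothing under its end but the back board and free space on both sides.
- lever (a joint): Lever angle, rad: 0 closed (hard stop), 0.95 open stop; it lifts at its -y end. Steel bar 14 mm wide (file's x), 5 thick, with an end roll 16 mm wide, 11 thick, 68 mm from the hinge. Over-centre spring: 5 to 7 N up at the end frees it; above 0.05 the spring drives it open, to about 0.9. Pushing down takes most (10 to 15 N) near 0.25; let go below 0.03 it stays down.
- thumb_pad (a joint): Black ribbed pad on top of the lever, 11 mm wide (file's x), 20 long, 50 mm from the hinge: the place to push. Its stem was screwed to a height not told here: pad top 7 to 15 mm above the lever's centre line, to be felt. The pad is sprung: 0 out, 0.0015 m fully in at 10 N, then hard (lever home: rigid). Fingers pinching the end roll by its sides do not touch the narrower pad.
- arches (a joint): Angle of the two swinging steel ring arches, geared to the lever, rad: 0 closed, arch ends on the tops of the posts; about 0.95 swung back to the file's +x side, clear of the posts (their tops then 60 mm above the bench).
- leaf: Loose grey plastic leaf 80 (x) x 104 (y) x 5 mm, 50 to 100 g, lying flat. Two 10 mm holes at x +28, y -40 and +40; upright grip rib 12 mm thick (x), 44 mm long (y) at x -6, y 0, top 30 mm above the underside; small brass discs on the side away from the holes. Origin: centre of the underside. Filed, it is at x -28, y 0, z 17 mm in the file's frame, axes alike.
- eraser: Loose eraser 18 x 42 x 12 mm, bystander; origin under its centre.
- loupe: Loose black loupe, 34 mm wide, 31 mm high, bystander; origin under its centre.
- parts_tin_2: Loose round tin 53 mm wide, 20 mm high, bystander; origin under its centre.
Things that resemble listed ones, but are neither listed nor needed, are in the scene too. Leave any green or red look-alike of the leaf alone.

How it is judged:
By the outcome, as a careful person would: the job done as asked, in the order asked, and still so for the second after the job is handed in, with the robot touching nothing.
It also fails if it takes over 72 s, if anything falls off the work surface, if the arm or the gripper's body presses on something with over 40 N, if the wrist force passes 120 N, or if a joint passes its speed limit or range.

## Working session

There is one attempt and no reset: what is moved stays moved. The work goes in short steps, each a Python script; the robot and the scene stay as the last script left them, time stands still between calls to the robot, and variables do not carry over. Pictures are saved under pics/ and viewed, at most 12 in all, crops included, and the job is handed in when it is done.

```bash
mkdir -p pics; ls
cat > h.py <<'E'
import numpy as np, cv2
from bench import manip as m
def save(cam,fn):
    im,d=m.grab_frame(cam); c=m.get_calibration(cam); cv2.imwrite('pics/'+fn,im[:,:,::-1]); np.savez('pics/'+fn[:-4]+'.npz',im=im,d=d,**{k:np.array(v) for k,v in c.items()}); return im,d,c
def cloud(d,c):
    K=np.array(c['camera_matrix']);k=float(c['k1']);h,w=d.shape
    u,v=np.meshgrid(np.arange(w),np.arange(h)); xd=(u-K[0,2])/K[0,0]; yd=(v-K[1,2])/K[1,1]
    x,y=xd.copy(),yd.copy()
    for _ in range(15):
        s=1+k*(x*x+y*y); x=xd/s;y=yd/s
    P=np.stack([x*d,y*d,d],-1); return (P-np.array(c['t']))@np.array(c['R'])
def proj(X,c):
    p=np.array(c['R'])@X+c['t']; x,y=p[:2]/p[2]; s=1+float(c['k1'])*(x*x+y*y); K=np.array(c['camera_matrix']); return K[0,0]*x*s+K[0,2],K[1,1]*y*s+K[1,2]
E
python3 - <<'E'
from h import *
for cam in('top','scene'):
    im,d,c=save(cam,cam+'0.png')
    for n in['file','stack_top','lever_pivot','lever','thumb_pad','arches','leaf','eraser','loupe','parts_tin_2']:
        try:
            for r in m.look_for(cam,n)[:4]: print(cam,n,np.round(r['at'],3),round(r['confidence'],2),np.round(proj(np.array(r['at']),c)))
        except Exception as e: print(n,e)
print(m.current_time())
a=cv2.imread('pics/top0.png');b=cv2.imread('pics/scene0.png')
E
```

```text
pics
top file [0.564 0.03  0.011] 0.87 [314. 186.]
top stack_top [0.564 0.032 0.006] 0.89 [313. 186.]
top lever_pivot [0.561 0.03  0.006] 0.75 [314. 187.]
top lever [ 0.648 -0.205  0.019] 0.17 [392. 159.]
top thumb_pad [0.566 0.03  0.009] 0.71 [314. 185.]
top arches [0.602 0.071 0.018] 0.56 [301. 173.]
top leaf [0.457 0.363 0.006] 0.88 [206. 220.]
top leaf [0.396 0.569 0.005] 0.8 [137. 240.]
top leaf [0.397 0.187 0.006] 0.71 [263. 240.]
top eraser [0.581 0.367 0.013] 0.63 [205. 179.]
top loupe [0.6   0.302 0.021] 0.51 [226. 173.]
top parts_tin_2 [ 0.648 -0.204  0.02 ] 0.83 [391. 159.]
top parts_tin_2 [0.602 0.3   0.019] 0.49 [226. 172.]
top parts_tin_2 [0.562 0.032 0.006] 0.24 [313. 186.]
scene file [0.556 0.035 0.005] 0.58 [293. 173.]
scene stack_top [0.554 0.039 0.006] 0.69 [292. 174.]
scene lever_pivot [0.555 0.039 0.007] 0.88 [292. 174.]
scene lever [ 0.602 -0.035  0.035] 0.66 [302. 151.]
scene arches [ 0.64  -0.198  0.016] 0.24 [331. 130.]
scene leaf [0.393 0.569 0.006] 0.95 [169. 294.]
scene leaf [0.394 0.188 0.007] 0.95 [284. 228.]
scene leaf [0.442 0.358 0.006] 0.83 [228. 243.]
scene eraser [0.572 0.367 0.012] 0.46 [204. 214.]
scene eraser [ 0.601 -0.034  0.035] 0.24 [302. 151.]
scene loupe [0.574 0.37  0.01 ] 0.31 [203. 214.]
scene parts_tin_2 [ 0.64  -0.198  0.015] 0.48 [331. 130.]
scene parts_tin_2 [0.61  0.073 0.022] 0.27 [275. 165.]
1.1
```

View pics/top0.png

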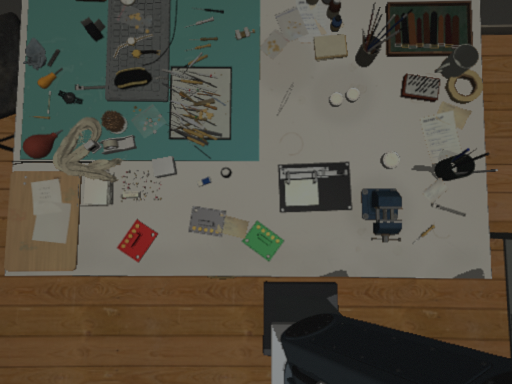

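View pics/scene0.png

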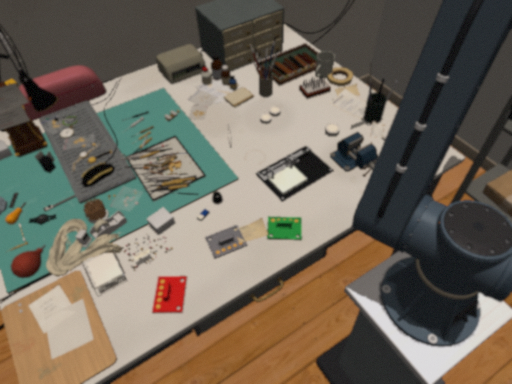

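The top picture shows the file at (314,187) with yaw about 0 and its lever towards image right (-y). The three leaf candidates are grey (207,221), green (263,240) and red (137,240). The grey one fits the description. Next I'll check it and the file from the wrist camera.

Run:
```python
from h import *
c=m.get_calibration('wrist'); R=m.current_tcp_rot(); p=m.current_ee_pos()
Rc=np.array(c['R']); pos=-Rc.T@c['t']; print('cam in tool',np.round(np.array(R).T@(pos-p),3),'\n',np.round(np.array(R).T@Rc.T,3),np.round(R,2),c['camera_matrix'],c['k1'])
# tool y along world x
Rt=np.array([[0,1,0],[1,0,0],[0,0,-1.]])
off=np.array(R).T@(pos-p)
for s in(1,-1):
    print(s,m.inverse_kinematics([0.59,-0.07,.2],Rt*[s,s,1]), m.inverse_kinematics([.46,.36,.2],Rt*[s,s,1]))
```

```text
cam in tool [ 0.071  0.    -0.142] 
 [[-0.    -0.961 -0.276]
 [ 1.    -0.     0.001]
 [-0.001 -0.276  0.961]] [[ 0.9   0.43  0.  ]
 [ 0.43 -0.9  -0.  ]
 [-0.    0.   -1.  ]] [[345.41738255   0.         257.69980804]
 [  0.         345.41738255 192.30661069]
 [  0.           0.           1.        ]] -0.0646754226888198
1 [-1.96436791e-01  4.62669031e-01  1.56555761e+00 -4.44089210e-16
  1.11336601e+00 -1.96436791e-01] [ 5.84355358e-01  4.45058888e-01  1.59323704e+00 -4.44089210e-16
  1.10329673e+00  5.84355358e-01]
-1 None [ 5.84355358e-01  4.45058888e-01  1.59323704e+00 -4.44089210e-16
  1.10329673e+00 -2.55723730e+00]
```

Run:
```python
from h import *
Rt=np.array([[0,1,0],[1,0,0],[0,0,-1.]])
m.move_ptp([.46,.38,.18],Rt); im,d,c=save('wrist','w_leaf.png')
for n in['leaf','eraser','loupe','parts_tin_2']:
    for r in m.look_for('wrist',n)[:4]: print(n,np.round(r['at'],3),round(r['confidence'],2),np.round(proj(np.array(r['at']),c)))
m.move_ptp([.56,.01,.2],Rt); im,d,c=save('wrist','w_file.png')
for n in['file','lever','thumb_pad','arches','leaf','loupe','stack_top']:
    for r in m.look_for('wrist',n)[:4]: print(n,np.round(r['at'],3),round(r['confidence'],2),np.round(proj(np.array(r['at']),c)))
print(m.current_time(),m.current_force())
```

```text
leaf [0.396 0.203 0.003] 0.73 [198. 328.]
leaf [0.457 0.364 0.003] 0.64 [253. 186.]
leaf [0.406 0.524 0.003] 0.57 [192.   4.]
eraser [0.576 0.368 0.011] 0.62 [379. 185.]
loupe [0.606 0.307 0.013] 0.62 [404. 244.]
file [0.56  0.046 0.001] 0.96 [256. 130.]
lever [ 0.602 -0.023  0.032] 0.85 [301. 208.]
thumb_pad [ 0.606 -0.042  0.045] 0.63 [306. 231.]
arches [0.599 0.076 0.032] 0.62 [301.  99.]
leaf [0.392 0.15  0.003] 0.88 [74. 19.]
6.3583 [ 0.24501265  0.11476682 -0.90905207]
```

View pics/w_leaf.png

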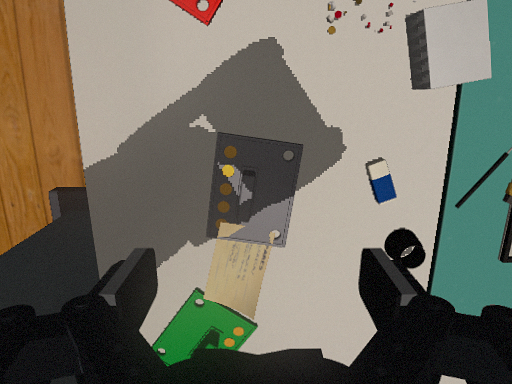

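View pics/w_file.png

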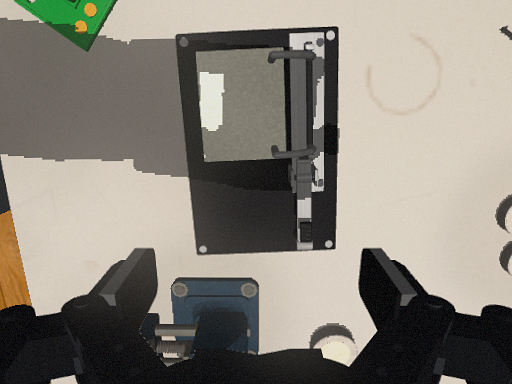

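```bash
cat >> h.py <<'E'
def load(fn):
    z=np.load('pics/'+fn+'.npz'); return z['im'],z['d'],{k:z[k] for k in('camera_matrix','k1','R','t')}
def rect(P,mask):
    n,l,s,_=cv2.connectedComponentsWithStats(cv2.morphologyEx(mask.astype('uint8'),cv2.MORPH_CLOSE,np.ones((3,3),'uint8')))
    k=1+s[1:,4].argmax(); q=P[(l==k)][:,:2].astype('float32'); return cv2.minAreaRect(q*1000), s[k]
E
python3 - <<'E'
from h import *
im,d,c=load('w_file'); P=cloud(d,c); Z=P[...,2]
for uv in[(183,42),(331,35),(329,244),(203,249),(272,57),(276,153),(306,231),(306,205),(250,120),(215,290),(335,330),(306,243),(303,180)]:
    print(uv,im[uv[1],uv[0]],np.round(P[uv[1],uv[0]]*1000,1))
W=im.max(-1)
box=np.zeros_like(W,bool); box[20:262,170:345]=1
r,s=rect(P,box&(Z>.002)&(Z<.009)&(W<60)); print('board',r,s)
for y in np.arange(-.13,0.01,.01):
    k=box&(abs(P[...,1]-y)<.003)&(P[...,0]>.57)&(P[...,0]<.65)&(Z>.024)
    if k.any(): print(round(y,3),'x',np.round([np.percentile(P[k][:,0],2),np.percentile(P[k][:,0],98)],4),'z',np.round(np.percentile(P[k][:,2],[5,50,95]),4),k.sum())
im,d,c=load('w_leaf'); P=cloud(d,c); Z=P[...,2]
for uv in[(288,155),(275,235),(247,195),(225,185),(260,150),(240,270),(228,170)]: print(uv,im[uv[1],uv[0]],np.round(P[uv[1],uv[0]]*1000,1))
box=np.zeros_like(W,bool); box[120:255,195:315]=1
r,s=rect(P,box&(Z>.0028)&(Z<.04)); print('leaf',r,s)
k=box&(Z>.022); q=P[k]; print('rib',len(q),q.mean(0),cv2.minAreaRect((q[:,:2]*1000).astype('float32')))
big=cv2.resize(im[115:260,190:320],None,fx=4,fy=4,interpolation=cv2.INTER_CUBIC); cv2.imwrite('pics/leafcrop.png',big[:,:,::-1])
E
```

```text
(183, 42) [104 101  98] [492.7 127.3   4.7]
(331, 35) [200 195 189] [628.  133.4   5. ]
(329, 244) [183 177 175] [637.4 -73.1   4.9]
(203, 249) [183 179 173] [502.9 -78.9   5.1]
(272, 57) [74 72 70] [572.4 109.   55.2]
(276, 153) [82 81 76] [576.6  33.   55.9]
(306, 231) [47 43 45] [606.  -41.3  45.7]
(306, 205) [198 195 189] [607.1 -20.6  31.6]
(250, 120) [122 123 110] [554.1  57.2  16. ]
(215, 290) [61 73 83] [ 514.3 -127.6    7.3]
(335, 330) [72 68 63] [ 650.2 -178.6   10.2]
(306, 243) [147 144 142] [608.3 -58.7  33.9]
(303, 180) [80 76 76] [602.8   4.7  35.5]
board ((565.1419067382812, 28.085174560546875), (149.45936584472656, 220.40562438964844), 3.015915632247925) [  176    27   162   227 16010]
-0.06 x [0.5988 0.6144] z [0.0319 0.0344 0.036 ] 98
-0.05 x [0.5996 0.6113] z [0.0312 0.0442 0.0453] 86
-0.04 x [0.5991 0.6115] z [0.0311 0.0443 0.0455] 90
-0.03 x [0.5988 0.6124] z [0.0308 0.032  0.0333] 90
-0.02 x [0.5979 0.6119] z [0.0306 0.0321 0.0332] 94
-0.01 x [0.5974 0.6115] z [0.0301 0.032  0.0333] 94
-0.0 x [0.5915 0.6158] z [0.0299 0.0323 0.0351] 126
0.01 x [0.591  0.6156] z [0.0303 0.0332 0.0352] 176
(288, 155) [97 91 89] [490.4 393.4  -0.5]
(275, 235) [187 176 162] [479.2 311.8  -0.8]
(247, 195) [127 122 120] [452.3 363.4  30.8]
(225, 185) [101  76  29] [430.7 365.7   5.4]
(260, 150) [57 56 55] [463.9 399.    4.7]
(240, 270) [162 148 121] [443.4 274.6   3.3]
(228, 170) [203 169  56] [433.9 380.3   5.5]
leaf ((458.05023193359375, 368.64093017578125), (161.40455627441406, 80.3192367553711), 81.6408920288086) [ 206  132   98  123 9394]
rib 700 [0.45160289 0.36730243 0.05104873] ((455.5956115722656, 393.497802734375), (112.93658447265625, 11.99437141418457), 81.69530487060547)
```

View pics/leafcrop.png

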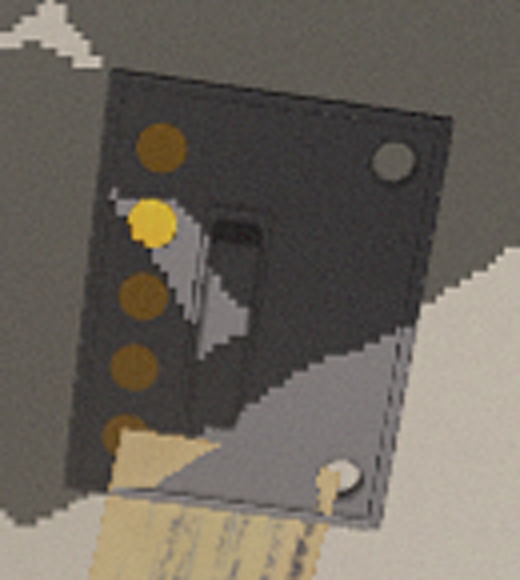

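The crop confirms the grey leaf. Its discs are on the -x side at crop (110–185, 150–435) and its holes on the +x side at (393,161) and (345,475). A paper tag laps its lower edge at (160,450) and (330,490). I'll fit the leaf and the tag heights.

Run:
```python
from h import *
im,d,c=load('w_leaf'); P=cloud(d,c); Z=P[...,2]; I=im.astype(int); sat=I.max(-1)-I.min(-1)
box=np.zeros(Z.shape,bool); box[120:255,195:315]=1
g=box&(Z>.0032)&(Z<.007)&(sat<16)&(I.max(-1)<150)
r,s=rect(P,g); print('leaf',r,s)
k=box&(Z>.027)&(Z<.036); q=P[k]; print('rib',k.sum(),cv2.minAreaRect((q[:,:2]*1000).astype('float32')),np.percentile(q[:,2],[5,50,95]))
t=(P[...,1]<.40)&(P[...,1]>.2)&(I[...,0]-I[...,2]>25)&(P[...,0]>.42)&(P[...,0]<.5)&(I[...,0]>120)
for y in np.arange(.235,.335,.01):
    k=t&(abs(P[...,1]-y)<.005)
    if k.sum()>3: print(round(y,3),k.sum(),np.round(np.percentile(Z[k],[10,50,90])*1000,1),np.round(np.percentile(P[k][:,0],[2,98]),3))
ki=box&(P[...,1]<.33)&(P[...,1]>.325)&(sat<16)&(Z>.0032); print(np.median(Z[ki]))
# vise / tin surroundings in file view
im,d,c=load('w_file'); P=cloud(d,c)
k=(P[...,1]<-.09)&(P[...,1]>-.25)&(P[...,0]>.45)&(P[...,0]<.7)&(P[...,2]>.008)&(P[...,2]<.12)
for x in np.arange(.46,.7,.02):
    kk=k&(abs(P[...,0]-x)<.01)
    if kk.sum()>3: print('x',round(x,2),'ymax',round(P[kk][:,1].max(),3),'zmax',round(P[kk][:,2].max(),3))
# holes: outline at z=5mm in crop
```

```text
leaf ((459.288330078125, 377.28692626953125), (143.93624877929688, 80.25527954101562), 81.6408920288086) [ 206  132   98  116 6949]
rib 624 ((450.5996398925781, 359.35064697265625), (43.92605972290039, 11.939035415649414), 81.5807113647461) [0.02807956 0.02949292 0.03082862]
0.235 259 [ 9.3 14.8 20.5] [0.424 0.462]
0.245 429 [ 6.2  9.4 15. ] [0.421 0.468]
0.255 424 [ 3.7  6.4 11. ] [0.421 0.471]
0.265 424 [2.7 4.6 8.4] [0.421 0.468]
0.275 428 [2.7 4.  6.3] [0.421 0.471]
0.285 451 [2.8 3.9 5.6] [0.421 0.472]
0.295 471 [2.7 3.8 5.3] [0.421 0.474]
0.305 318 [2.9 4.2 5.5] [0.421 0.476]
0.315 138 [4.1 5.4 6.7] [0.422 0.478]
0.325 163 [4.6 6.3 8.1] [0.424 0.483]
0.0047558407645358625
x 0.46 ymax -0.118 zmax 0.083
x 0.48 ymax -0.114 zmax 0.055
x 0.5 ymax -0.114 zmax 0.097
x 0.52 ymax -0.114 zmax 0.088
x 0.54 ymax -0.114 zmax 0.087
x 0.56 ymax -0.115 zmax 0.054
x 0.62 ymax -0.186 zmax 0.021
x 0.64 ymax -0.178 zmax 0.021
x 0.66 ymax -0.178 zmax 0.021
x 0.68 ymax -0.187 zmax 0.021
```

```bash
cat >> h.py <<'E'
def Rz(a): return np.array([[np.cos(a),-np.sin(a),0],[np.sin(a),np.cos(a),0],[0,0,1]])
Rt=np.array([[0,1,0],[1,0,0],[0,0,-1.]])
YAW=np.radians(2.95); F0=np.array([.5749,.0717,0]); 
def F(x,y,z): return F0+Rz(YAW)@np.array([x,y,z])/1000
def st(s): print(s,round(m.current_time(),2),np.round(m.current_force(),1),np.round(m.current_ee_pos(),4),round(m.current_grip_width(),3),round(m.current_grip_force(),1),flush=True)
E
python3 - <<'E'
from h import *
A=Rz(YAW)@Rt
m.set_gripper(.5,40)
m.move_ptp(F(26,-136,90),A); st('above')
m.move_l(F(26,-136,13)); st('down')
m.set_gripper(0,40); st('grip')
for th in(.1,.3,.5,.7,.88):
    m.move_l(F(26,-66-68*np.cos(th)-2,30+68*np.sin(th)-17),max_speed=.06); st(th)
m.set_gripper(.45); st('open')
m.move_l(F(26,-110,200),max_speed=.2)
m.move_ptp(F(-15,-60,200),A); im,d,c=save('wrist','w_open.png'); st('up')
E
```

```text
above 7.47 [ 0.3 -0.4  0.2] [ 0.608  -0.0624  0.0908] 0.5 0.0
down 8.13 [-0.4 -0.2  0.5] [ 0.6086 -0.0626  0.0143] 0.497 0.0
grip 8.49 [-12.2  -1.4  11.7] [ 0.6063 -0.063   0.0139] 0.172 38.8
0.1 8.76 [-8.4 -3.5  1.5] [ 0.6061 -0.0627  0.02  ] 0.17 40.0
0.3 9.13 [-10.8   1.1   7.1] [ 0.606  -0.0596  0.0338] 0.167 40.7
0.5 9.51 [-10.2   2.    5.8] [ 0.6057 -0.0541  0.0461] 0.17 40.7
0.7 9.88 [-8.3  1.2  2.3] [ 0.6053 -0.0464  0.0571] 0.171 40.4
0.88 10.23 [-8.7 -0.6  0.9] [ 0.6049 -0.0378  0.0655] 0.173 39.9
open 10.59 [ 0.5  0.8 -0.5] [ 0.6069 -0.0382  0.0658] 0.447 0.0
up 11.83 [ 0.9  0.2 -0.3] [0.5628 0.011  0.1991] 0.448 0.0
```

View pics/w_open.png

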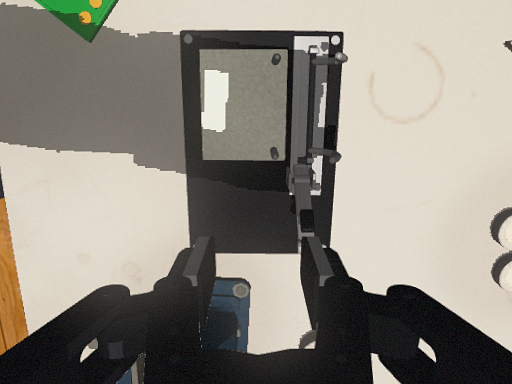

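The rings are open: arches swung to +x at (325,57) and (325,155), with the posts clear at (276,58) and (275,153). Next I'll measure the posts, then pick up the leaf.

Run:
```python
from h import *
im,d,c=load('w_open'); P=cloud(d,c); Z=P[...,2]
box=np.zeros(Z.shape,bool); box[45:170,262:286]=1
for lo in(.022,.03,.04,.048):
  for a,b in((45,80),(140,170)):
    k=box&(Z>lo)&(Z<.056); k[:a]=0;k[b:]=0
    q=P[k]; print(lo,len(q),np.round((q.min(0)+q.max(0))*500,1),np.round(np.median(q,0)*1000,1),round(q[:,2].max()*1000,1), np.round((q.max(0)-q.min(0))*1000,1))
print('predicted',F(0,40,52),F(0,-40,52))
b=np.zeros(Z.shape,bool); b[20:262,170:350]=1
r,s=rect(P,b&(Z>.002)&(Z<.009)&(im.max(-1)<60)); print(r,s)
print('cam',-np.array(c['R']).T@c['t'])
```

```text
0.022 84 [573.6 110.1  37.7] [573.5 109.2  47.9] 53.2 [ 6.4  6.9 31. ]
0.022 81 [577.3  30.4  38.2] [576.9  31.9  46.7] 53.4 [ 6.6  6.5 30.5]
0.03 79 [573.7 110.2  41.6] [573.5 109.2  48.2] 53.2 [ 6.3  6.9 23.1]
0.03 71 [577.3  30.4  41.8] [576.9  31.6  47.3] 53.4 [ 6.6  6.5 23.3]
0.04 68 [573.7 110.2  46.8] [573.6 109.8  48.6] 53.2 [ 6.3  6.9 12.7]
0.04 58 [577.5  30.4  47. ] [576.9  31.3  48.3] 53.4 [ 6.1  6.5 12.9]
0.048 40 [573.9 110.2  50.7] [574.1 109.9  50.6] 53.2 [5.8 4.6 5. ]
0.048 30 [577.3  30.   50.8] [577.4  30.6  51.1] 53.4 [4.4 5.4 5.3]
predicted [0.57284142 0.11164699 0.052     ] [0.57695858 0.03175301 0.052     ]
((565.6812133789062, 27.078216552734375), (148.8633270263672, 219.8560028076172), 2.724027395248413) [  181    31   162   222 13240]
cam [0.56067819 0.08109452 0.34129424]
```

```bash
sed -i 's/^YAW=.*/YAW=np.radians(2.7); F0=np.array([.5756,.0704,0])/' h.py
python3 - <<'E'
from h import *
L=Rz(np.radians(-8.4)); A=L@Rt; r=np.array([.4498,.3594,0])
m.move_ptp(r+[0,0,.08],A); st('above')
m.move_l(r+[0,0,.0075],max_speed=.12); st('down')
m.set_gripper(0,50); st('grip'); g=m.current_ee_pos()
m.move_l(r+[0,0,.015],max_speed=.05); st('lift')
m.move_l(r+L@[0,.05,0]+[0,0,.02],max_speed=.1)
m.move_l(r+L@[0,.05,0]+[0,0,.13],max_speed=.15); st('up')
m.dwell(.2); im,d,c=save('wrist','w_held.png')
E
```

```text
above 13.27 [ 0.5 -0.3 -0.2] [0.4507 0.3588 0.0803] 0.448 0.0
down 14.03 [ 0.  -0.9  1. ] [0.4502 0.3595 0.008 ] 0.452 0.0
grip 14.38 [-1.7 -0.2  6.8] [0.4504 0.3597 0.0084] 0.127 49.7
lift 14.68 [ 0.2  0.4 -0.4] [0.4499 0.3595 0.0154] 0.128 48.7
up 16.21 [-0.6 -0.  -0.2] [0.4567 0.4084 0.1291] 0.133 48.7
```

View pics/w_held.png

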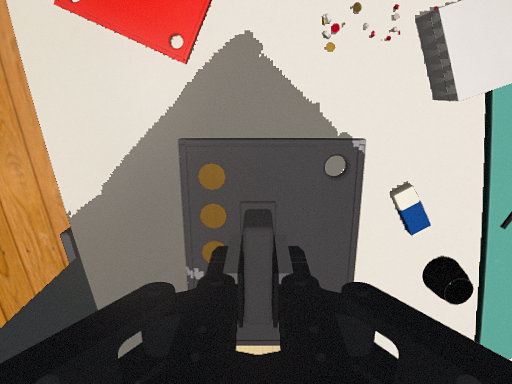

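The leaf is held. Its +y hole shows at (335,165) and something yellow, perhaps the tag, at (260,350). I'll check the depth there and the hole in the tool frame.

Run:
```python
from h import *
im,d,c=load('w_held'); P=cloud(d,c)
R=np.array(m.current_tcp_rot()); p=np.array(m.current_ee_pos())
for uv in[(260,350),(250,348),(185,142),(358,142),(300,165),(220,180),(350,250)]: print(uv,im[uv[1],uv[0]],np.round(P[uv[1],uv[0]]*1000,1),np.round((P[uv[1],uv[0]]-p)@R*1000,1))
T=(P-p)@R
k=np.zeros(d.shape,bool);k[130:245,175:370]=1; k&=(T[...,2]>-12)&(T[...,2]<10)
q=T[k]*1000; print('edge x(max)',np.percentile(q[:,0],99.5), 'y',np.percentile(q[:,1],[.3,99.7]),'top z',np.median(q[:,2]))
# far edge line & side lines
for u in range(195,360,20):
    v=np.where(k[:,u])[0].min(); print(u,v,np.round(T[v+1,u]*1000,1),end=' | ')
print()
for v in range(150,245,15):
    us=np.where(k[v])[0]; print(v,np.round(T[v,us.min()]*1000,1),np.round(T[v,us.max()]*1000,1))
# hole: pixels seeing through
h=np.zeros(d.shape,bool);h[150:182,320:352]=1;h&=(im.max(-1)>100)
ys,xs=np.where(h);print('holepx',xs.mean(),ys.mean(),xs.min(),xs.max(),ys.min(),ys.max())
i2,d2,c2=save('top','top_held.png'); print([ (np.round(r['at'],3),round(r['confidence'],2)) for r in m.look_for('top','leaf')])
```

```text
(260, 350) [226 204 152] [436.8 249.8   5.6] [-160.     3.5  123.8]
(250, 348) [226 204 155] [427.9 253.2   5.4] [-157.9   -5.9  124. ]
(185, 142) [80 77 73] [435.1 463.  125.6] [ 50.5 -29.5   3.6]
(358, 142) [165 156 157] [507.4 452.5 126.6] [50.7 43.6  2.6]
(300, 165) [77 73 76] [482.2 445.7 124.1] [40.3 19.7  5. ]
(220, 180) [130  95  38] [447.  444.6 126.4] [ 34.1 -15.    2.9]
(350, 250) [54 50 51] [500.4 403.2 126.5] [ 0.9 43.9  2.7]
edge x(max) 51.91118735771221 y [-67.52878435  94.55860918] top z 3.795037951750792
195 130 [ 42.  -47.8 130.1] | 215 130 [ 42.  -31.9 128.9] | 235 130 [ 41.9 -16.4 129.6] | 255 130 [ 42.   -0.8 128.8] | 275 130 [ 41.9  14.8 129.6] | 295 130 [ 42.   30.4 129.1] | 315 130 [ 41.9  46.3 130.4] | 335 130 [ 42.1  61.9 129.6] | 355 130 [ 42.1  77.8 130. ] | 
150 [ 27.1 -64.3 129.6] [ 27.2  90.  129.6]
165 [ 14.9 -65.2 129.9] [ 15.   91.  129.5]
180 [  2.4 -66.1 130.2] [  2.8  91.8 128.6]
195 [-10.2 -66.8 129.6] [ -9.7  92.7 127.8]
210 [-23.2 -67.7 129.7] [-22.9  94.1 128.4]
225 [-36.5 -68.5 129.3] [-36.3  95.4 128.6]
240 [-50.5 -69.6 129.8] [-50.2  96.7 128.8]
holepx 334.6081504702194 165.46708463949844 325 344 156 175
[(array([0.396, 0.188, 0.006]), 0.91), (array([0.479, 0.372, 0.128]), 0.66)]
```

Run:
```python
from h import *
A=Rz(YAW)@Rt
m.move_ptp(F(-34,0,140),A); m.move_l(F(-34,0,69),max_speed=.12); m.dwell(.3); st('hover')
im,d,c=save('wrist','w_hover.png')
R=np.array(m.current_tcp_rot()); p=np.array(m.current_ee_pos()); print(np.round(R,4))
def px(t): return np.round(proj(p+R@np.array(t)/1000,c),1)
print('hole expected top/bottom',px([40,34,3.4]),px([40,34,8.4]),'far edge',px([52,-34,3.4]),px([52,46,3.4]),'post top pred',np.round(proj(F(0,40,52),c),1))
u,v=px([40,34,5]).astype(int); big=cv2.resize(im[v-60:v+60,u-80:u+60],None,fx=5,fy=5,interpolation=cv2.INTER_CUBIC); print('crop origin',u-80,v-60); cv2.imwrite('pics/hov.png',np.clip(big[:,:,::-1]*1.5,0,255))
```

```text
hover 18.92 [ 0.3  0.3 -0.7] [0.5419 0.0688 0.0695] 0.13 48.7
[[-4.700e-02  9.989e-01  6.000e-04]
 [ 9.989e-01  4.700e-02  0.000e+00]
 [-0.000e+00  6.000e-04 -1.000e+00]]
hole expected top/bottom [333.6 165.9] [331.2 163.7] far edge [173.9 138.1] [363.4 138.2] post top pred [326.9 159.8]
crop origin 252 105[ WARN:0@2.744] global loadsave.cpp:1063 imwrite_ Unsupported depth image for selected encoder is fallbacked to CV_8U.
```

View pics/hov.png

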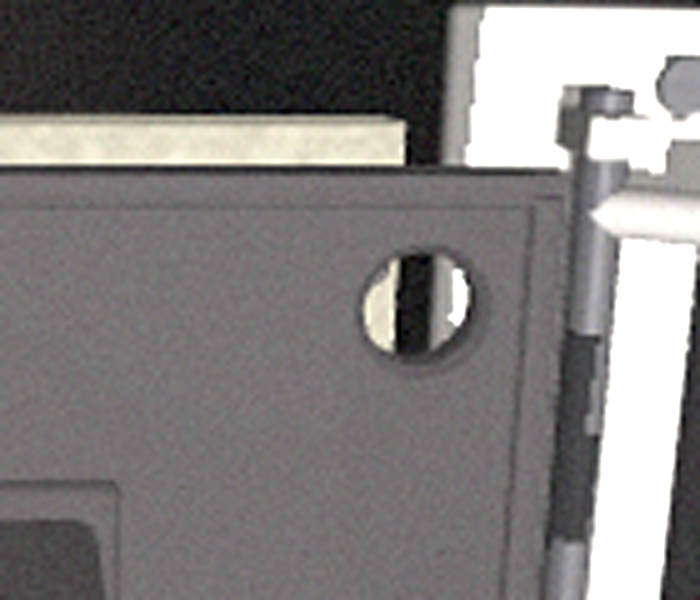

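The crop shows the hole at (418,305), which is picture (335.6,166). Only card and board show through it; the post is hidden, so my alignment is off. I'll shift the leaf to bring the post into view through the hole.

Run:
```python
from h import *
T=[]
for i,(dx,dy) in enumerate([(-4,3),(-6,4)]):
    m.move_l(F(-34+dx,dy,69),max_speed=.05); m.dwell(.2)
    im,d,c=save('wrist',f'w_s{i}.png'); R=np.array(m.current_tcp_rot()); p=np.array(m.current_ee_pos())
    print('tcp',np.round(p,4),'pred post',np.round(proj(F(0,40,52),c),1))
    T.append(cv2.resize(im[140:190,310:360],None,fx=8,fy=8,interpolation=cv2.INTER_CUBIC))
cv2.imwrite('pics/s.png',np.clip(np.hstack(T)[:,:,::-1].astype(float)*1.5,0,255).astype('uint8'))
```

```text
tcp [0.5375 0.0716 0.069 ] pred post [335.5 166.2]
tcp [0.5355 0.0725 0.069 ] pred post [339.6 168.4]
```

View pics/s.png

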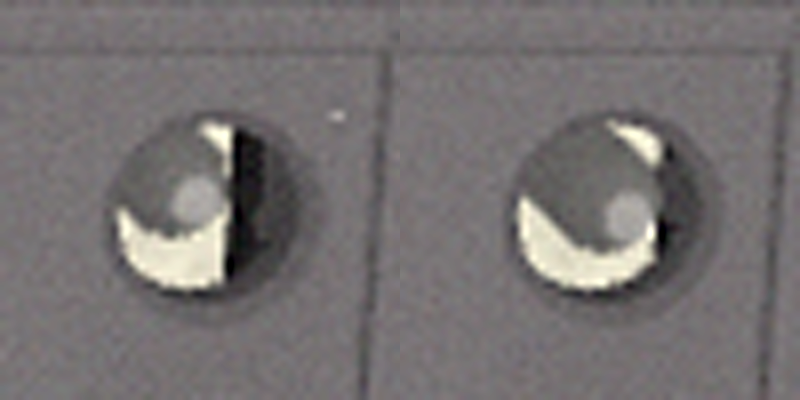

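Both views show the post tip through the hole: (334.6,165.0) in the first and (338.8,166.8) in the second, with the hole centre near (335.8,166.3). Back-projecting both gives the misalignment.

Run:
```python
from h import *
R=np.array(m.current_tcp_rot()); p1=np.array(m.current_ee_pos())
def tool(uv,c,p,z):
    K=c['camera_matrix']; n=cv2.undistortPoints(np.array([[uv]],float),K,np.array([float(c['k1']),0,0,0.]))[0,0]
    r=np.array(c['R']).T@np.array([n[0],n[1],1]); o=-np.array(c['R']).T@c['t']
    r=R.T@r; o=R.T@(o-p)*1000; return o+r*(z-o[2])/r[2]
sh=[]
for f,uv,p in(('w_s0',(334.6,165.0),[.5375,.0716,.069]),('w_s1',(338.75,166.75),[.5355,.0725,.069])):
    _,_,c=load(f); h=tool((335.8,166.3),c,np.array(p),3.4); t=tool(uv,c,np.array(p),17)
    tgt=np.array(p)+R@((t-h)*[1,1,0])/1000; print(np.round(h,1),np.round(t,1),'target tcp',np.round(tgt,4)); sh.append(tgt)
# refine hole rim in image by gradient circle
print('F guess',F(-34,0,69))
```

```text
[39.8 35.   3.4] [37.6 37.6 17. ] target tcp [0.5401 0.0695 0.069 ]
[39.8 35.   3.4] [36.8 39.5 17. ] target tcp [0.5402 0.0697 0.069 ]
F guess [0.54163774 0.06879838 0.069     ]
```

```bash
sed -i 's/F0=np.array(.*/F0=np.array([.5739,.0712,0])/' h.py
python3 - <<'E'
from h import *
m.move_l(F(-34,0,69),max_speed=.05); m.dwell(.1); st('align')
for z in(63,60,57,54,51,47,42,37,32,29,27,25.5):
    m.move_l(F(-34,0,z),max_speed=.04); f=np.array(m.current_force()); st(z)
    if f[2]>8 or np.hypot(*f[:2])>12: break
E
```

```text
align 20.32 [ 0.6  0.5 -0.5] [0.5399 0.0695 0.069 ] 0.128 48.7
63 20.62 [ 1.1  0.1 -1.5] [0.5397 0.0696 0.0626] 0.126 48.7
60 20.88 [-0.7  0.5 -0.2] [0.5398 0.0696 0.0598] 0.131 48.7
57 21.12 [ 1.4  0.5 -0.6] [0.5398 0.0696 0.0568] 0.131 48.7
54 21.38 [-0.3  0.2 -0.1] [0.5398 0.0696 0.0538] 0.129 48.7
51 21.62 [ 0.3 -0.  -0.6] [0.5398 0.0696 0.0508] 0.129 48.7
47 21.88 [ 0.3  0.4 -0.6] [0.5398 0.0696 0.0467] 0.132 48.7
42 22.15 [-0.4  0.3 -0.3] [0.5397 0.0696 0.0417] 0.129 48.7
37 22.43 [ 0.7 -0.  -1. ] [0.5398 0.0696 0.0367] 0.125 48.7
32 22.7 [ 0.5  0.7 -0.2] [0.5397 0.0696 0.0317] 0.131 48.7
29 22.95 [ 0.   0.1 -0.3] [0.5398 0.0696 0.0288] 0.128 48.7
27 23.2 [-0.3  0.   0.1] [0.5399 0.0696 0.0269] 0.125 48.7
25.5 23.45 [ 0.1  0.6 -0.9] [0.54   0.0696 0.0255] 0.132 48.8
```

Run:
```python
from h import *
for z in(25,24.5,24,23.5):
    m.move_l(F(-34,0,z),max_speed=.02); st(z)
    if m.current_force()[2]>2.5: break
m.set_gripper(.3); st('rel')
m.move_l(F(-34,0,75),max_speed=.1); st('up')
m.set_gripper(.45)
m.move_l(F(-34,0,200),max_speed=.2)
A=Rz(YAW)@Rt
m.move_ptp(F(-15,-60,200),A); im,d,c=save('wrist','w_filed.png'); P=cloud(d,c);Z=P[...,2]
k=np.zeros(Z.shape,bool);k[30:200,170:300]=1;k&=(Z>.012)&(Z<.032); q=P[k]
T=(q-F0)@Rz(YAW)*1000
b=(T[:,0]>-75)&(T[:,0]<14)&(abs(T[:,1])<60); T=T[b]
for x0 in(-60,-15,5):
  for y0 in(-45,-20,20,45):
    kk=(abs(T[:,0]-x0)<5)&(abs(T[:,1]-y0)<5); print(x0,y0,kk.sum(),np.round(np.median(T[kk,2]),1) if kk.any() else None)
st('look')
cv2.imwrite('pics/filedcrop.png',cv2.resize(im[20:270,160:360],None,fx=2.2,fy=2.2)[:,:,::-1])
```

```text
25 23.7 [-2.4 -0.3  6. ] [0.5399 0.0696 0.0254] 0.129 49.6
rel 23.99 [-0.7  0.1 -0.1] [0.5399 0.0696 0.0249] 0.301 0.0
up 24.64 [ 0.1 -0.6 -0. ] [0.5397 0.0696 0.0748] 0.3 0.0
-60 -45 118 22.2
-60 -20 127 22.1
-60 20 129 22.2
-60 45 140 22.1
-15 -45 107 22.2
-15 -20 121 21.8
-15 20 122 21.9
-15 45 152 21.9
5 -45 80 21.9
5 -20 122 21.8
5 20 121 21.9
5 45 99 22.0
look 26.11 [-0.3 -0.   0.2] [0.5611 0.0105 0.1986] 0.456 0.0
```

View pics/filedcrop.png

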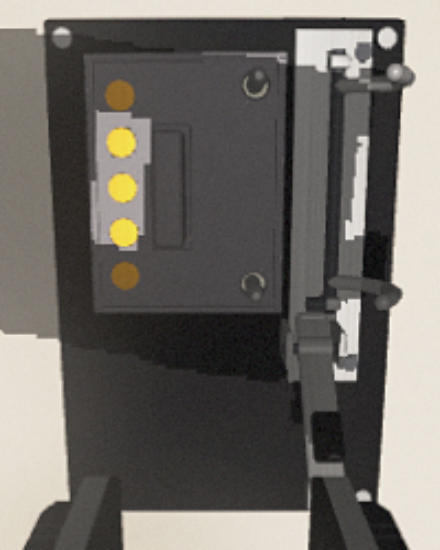

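The crop shows the leaf flat (top at 22 mm everywhere), both posts through its holes at (257,82) and (254,285), and the arches still back. Next I push the lever down by the pad, tilting the tool with it.

```bash
cat >> h.py <<'E'
from scipy.spatial.transform import Rotation as Ro
H=14.5
def Rx(a): return Ro.from_euler('x',a).as_matrix()
def pad(th,up=0,tmax=.6):
    t=min(max(th,0),tmax); A=Rz(YAW)@Rx(-t)@Rt
    y=-66-50*np.cos(th)+(H+up)*np.sin(th); z=30+50*np.sin(th)+(H+up)*np.cos(th)
    return F(26,y,z),A
E
python3 - <<'E'
from h import *
for th in(.95,.6,.3,0): print(th,np.round(pad(th)[0],3),m.inverse_kinematics(*pad(th)))
m.set_gripper(0,40)
p,A=pad(.95,40); 
m.move_ptp(p,A); m.dwell(.2); st('pre')
for th,up in((.95,20),(.95,8),(.95,4),(.9,3),(.88,1)):
    p,A=pad(th,up); m.move_l(p,A,max_speed=.04); st((th,up))
    if np.linalg.norm(m.current_force())>6: break
E
```

```text
0.95 [ 0.604 -0.011  0.079] [ 0.15229463  0.71446345  1.6093817  -0.71808425  1.02257246  0.55449481]
0.6 [ 0.605 -0.027  0.07 ] [ 0.12649987  0.72478112  1.6184547  -0.73524306  0.99569149  0.55324755]
0.3 [ 0.605 -0.037  0.059] [-0.00871504  0.67917977  1.63468551 -0.40286359  0.85200001  0.21514536]
0 [ 0.605 -0.043  0.044] [-1.48344648e-01  6.88496968e-01  1.62343256e+00 -4.44089210e-16
  8.29663126e-01 -1.95468538e-01]
pre 27.45 [ 0.2  0.1 -0.2] [0.6027 0.0207 0.1038] -0.0 0.0
(0.95, 20) 28.1 [-0.2 -1.   0. ] [0.603  0.0054 0.0907] 0.0 0.0
(0.95, 8) 28.55 [-0.3 -0.1 -0.2] [ 0.6034 -0.0045  0.0836] 0.002 0.0
(0.95, 4) 28.8 [ 0.  -0.2  0.4] [ 0.6036 -0.0077  0.0813] 0.001 0.0
(0.9, 3) 29.05 [0.2 0.6 0.4] [ 0.6037 -0.011   0.08  ] -0.001 0.0
(0.88, 1) 29.3 [-0.1  1.   2.5] [ 0.6041 -0.0134  0.0786] -0.002 0.8
```

Run:
```python
from h import *
for th in list(np.arange(.84,.34,-.06))+list(np.arange(.34,.13,-.035)):
    p,A=pad(th,0); m.move_l(p,A,max_speed=.03); f=np.array(m.current_force()); e=np.array(m.current_ee_pos())
    print(round(th,3),np.round(f,1),round(np.linalg.norm(f),1),'err mm',np.round((e-p)*1000,1),round(m.current_time(),1))
    if np.linalg.norm(f)>20: break
```

```text
0.84 [0.3 1.7 4.6] 4.9 err mm [ 0.2 -0.   0.2] 29.6
0.78 [-1.3  3.3  2.9] 4.6 err mm [ 0.1 -0.  -0. ] 29.8
0.72 [0.4 4.7 4. ] 6.2 err mm [ 0.1  0.1 -0. ] 30.1
0.66 [0.9 5.7 2.5] 6.3 err mm [ 0.1  0.3 -0.1] 30.3
0.6 [0.6 7.5 3.7] 8.4 err mm [ 0.1  0.5 -0.1] 30.6
0.54 [0.5 5.3 5.4] 7.6 err mm [0.4 0.1 0.4] 30.8
0.48 [0.6 6.8 6.4] 9.3 err mm [0.5 0.1 0.6] 31.1
0.42 [0.4 7.  8.2] 10.8 err mm [0.6 0.  0.7] 31.3
0.36 [0.9 5.8 8.1] 10.0 err mm [0.7 0.  0.8] 31.6
0.34 [0.3 6.3 9. ] 11.0 err mm [0.7 0.1 0.9] 31.8
0.305 [0.1 5.4 9.7] 11.1 err mm [0.7 0.1 0.9] 32.0
0.27 [-0.2  5.8 10.3] 11.8 err mm [0.7 0.  0.9] 32.3
0.235 [0.3 5.5 9.7] 11.1 err mm [ 0.7 -0.   0.9] 32.5
0.2 [ 0.3  3.5 10.4] 10.9 err mm [ 0.7 -0.   1. ] 32.8
0.165 [0.7 4.6 9.6] 10.6 err mm [ 0.7 -0.1  0.9] 33.0
```

Run:
```python
from h import *
def rd():
    a=[]
    for _ in range(3): a.append(m.current_force())
    return np.mean(a,0)
for th in(.13,.1,.07,.05,.03,.015,0):
    p,A=pad(th,0); m.move_l(p,A,max_speed=.02); f=rd(); e=np.array(m.current_ee_pos())
    print(round(th,3),np.round(f,1),'err',np.round((e-p)*1000,1),round(m.current_time(),1))
    if np.linalg.norm(f)>15: break
up=0
while rd()[2]<15 and up>-9 and th==0:
    up-=.3 if rd()[2]>2 else .5
    p,A=pad(0,up); m.move_l(p,A,max_speed=.02); m.dwell(.1); f=rd(); print('up',round(up,2),np.round(f,1),np.round(m.current_ee_pos(),4),round(m.current_time(),1),flush=True)
```

```text
0.13 [0.3 2.9 9.7] err [ 0.7 -0.2  0.9] 33.3
0.1 [1.2 1.4 7.8] err [ 0.7 -0.4  0.8] 33.5
0.07 [ 3.4 -1.2  4.4] err [ 0.6 -0.7  0.5] 33.8
0.05 [-0.7  0.1 -0.2] err [-0.7 -0.2 -0.5] 34.0
0.03 [-1.3 -0.8 -0.3] err [-0.5 -0.  -0.4] 34.3
0.015 [-0.8 -0.1 -0.5] err [-0.1 -0.  -0.1] 34.5
0 [-0.5  3.2  4.1] err [0.  0.1 0.2] 34.8
up -0.3 [-1.1  2.5  5.9] [ 0.6054 -0.0433  0.0444] 35.1
up -0.6 [-1.4  3.9  6.6] [ 0.6054 -0.0433  0.0441] 35.5
up -0.9 [-1.9  2.6  6.4] [ 0.6054 -0.0433  0.0439] 35.9
up -1.2 [-2.3  2.7  7.9] [ 0.6055 -0.0433  0.0437] 36.2
up -1.5 [-1.4  3.6  8.5] [ 0.6055 -0.0433  0.0435] 36.5
up -1.8 [-2.3  3.   9.9] [ 0.6055 -0.0433  0.0432] 36.9
up -2.1 [-2.8  3.4  9.7] [ 0.6055 -0.0433  0.043 ] 37.2
up -2.4 [-4.   2.6 13.4] [ 0.6055 -0.0434  0.0429] 37.6
up -2.7 [-3.5  3.3 14.6] [ 0.6056 -0.0434  0.0429] 38.0
up -3.0 [-5.3  3.1 17.6] [ 0.6056 -0.0433  0.0428] 38.3
```

Run:
```python
from h import *
for _ in range(5): m.dwell(.2); print(np.round(m.current_force(),1))
for up in(-1,3,30): p,A=pad(0,up); m.move_l(p,A,max_speed=.05 if up<30 else .15); 
st('off')
m.move_ptp(F(-15,-60,200),Rz(YAW)@Rt); m.dwell(.3); im,d,c=save('wrist','w_end.png'); P=cloud(d,c); st('look')
T=(P-F0)@Rz(YAW)*1000
for y in(-80,-90,-100,-116,-133):
    k=(abs(T[...,0]-25)<4)&(abs(T[...,1]-y)<3)&(T[...,2]<100); print(y,k.sum(),np.round(np.median(T[k][:,2]),1))
for n in['eraser','loupe']: print(n,[(np.round(r['at'],3),round(r['confidence'],2)) for r in m.look_for('wrist',n)])
save('top','top_end.png')
for n in['eraser','loupe','parts_tin_2']: print(n,[(np.round(r['at'],3),round(r['confidence'],2)) for r in m.look_for('top',n)[:2]])
cv2.imwrite('pics/endcrop.png',cv2.resize(im[20:270,160:360],None,fx=2.2,fy=2.2)[:,:,::-1])
```

```text
[-5.1  3.5 16.6]
[-6.   3.2 16.8]
[-4.9  3.5 17.5]
[-5.5  3.  16.4]
[-6.1  3.2 16.9]
off 40.13 [-0.2 -0.1  0.7] [ 0.6057 -0.0436  0.0749] 0.003 0.0
look 41.11 [-0.7  0.2  0. ] [0.5617 0.0103 0.1991] -0.0 0.0
-80 55 32.4
-90 55 32.2
-100 59 32.4
-116 65 44.4
-133 55 34.8
eraser []
loupe [(array([0.584, 0.012, 0.003]), 0.37)]
eraser [(array([0.58 , 0.364, 0.011]), 0.61)]
loupe []
parts_tin_2 []
```

View pics/endcrop.png

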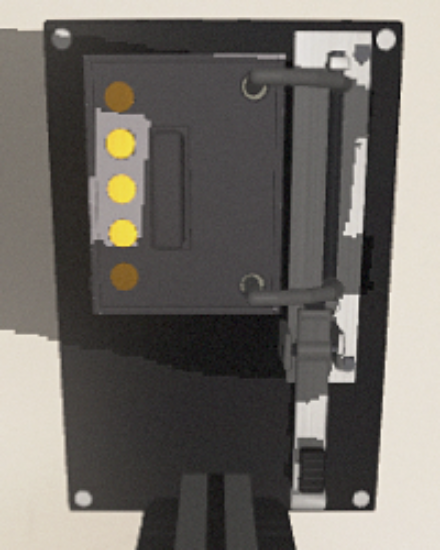

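The crop shows the arches closed on the posts at (255,80) and (255,292) and the leaf flat. The lever measures level at 32.3 mm along its top, so it is home.

```bash
python3 -c "
from bench import manip as m
print(m.sign_off(), m.current_time())"
```

```text
the job is handed in; nothing more can be done
the job is handed in; nothing more can be done
```

The job is handed in: the leaf lies flat on the cards, the rings are closed and the lever is home after about 17 N on the pad for over 1 s. I kept the arm clear of the eraser, loupe and tin; the final check found only the eraser, still in place.

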